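# Stopper a gas filter cell and seat its bayonet collar

## Robot

A 7-joint arm with a two-finger parallel gripper is mounted at the origin on the work surface. World frame = base frame: x ahead of the robot, y to its left, z up, the work surface at z = 0. Lengths are in m, angles in rad, forces in N, time in s.
With the tool pointing down it reaches from about 0.425 to 0.875 m from the base axis. Payload 4.7 kg.
Tool frame: the origin (TCP) lies at the very end of the fingers, on their centre line; the grasp point (between the pads) lies robot.pinch_z behind it (robot.pinch_z is the distance from the TCP to the grasp point, in m); z points along the fingers, y is the line along which they close (so a half turn about z gives the same grasp; the last joint's range is limited). The gripper opens to 85 mm and grips with 20 to 120 N. Pads are 22 mm wide; open, the fingers measure 114 mm over their backs; the gripper's body (76 mm by 85 mm) begins 54 mm behind the grasp point. The pads swing forward as they close: fully open they stand 13 mm farther back than shut.
Start: joints at [1.231, 0.321, -0.07, 1.45, 0.023, 1.371, -0.057], TCP at [0.225, -0.61, 0.202] pointing down, gripper open.
Joint ranges: [-2.86, 2.86], [-0.3, 2.09], [-1.38, 1.24], [0.06, 2.45], [-1.56, 4.7], [0.09, 2.05], [-2.69, 2.69]. Speed limits (rad/s): [2.57, 2.57, 3.14, 3.14, 3.14, 3.14, 3.14].

## Interface

Orientations are given as a unit quaternion [x, y, z, w].
In Python, from cell import robot gives the robot as it stands.
- The arm moves only by the tool send_rows, never from a script. Its argument "plan" is a list of rows, each a list of 6 numbers: the shift along the world's x, y, z as a fraction of full scale, then the turn, a rotation vector about the world's x, y, z as a fraction of full scale. A call has 1 to 12 rows; each row is the pose to reach, as a shift and turn from the pose commanded when the call began; what a row does not reach only later rows make up. Full scale, the value 1, is 15 cm for a shift and 0.5 rad for a turn. A row lasts 1/10 s, in which the tool goes at most 50 mm and 8.59 degrees, less where a joint would pass 70% of its speed; a pose out of reach is approached as far as the arm can. A call with a number of a shift or a turn outside -1 to 1 is refused whole. A call with a gripper value outside its range is refused whole. "claw" is the opening, from 0 (shut) to 1 (fully open), set as the call begins (left out, the last holds). The fingers move at their own pace and stop on an object; the grip force is fixed at half the most. Time passes only in rows, so rows that repeat a pose let the fingers close. It gives the time, the measured TCP pose, the force, the opening and the grip force at its end, in the units of the state.
- robot.read_state(): the state, without advancing time (a new reading comes with each control period).
- robot.capture(name): name is "side" or "top"; returns the picture (400x640x3 uint8, red, green, blue); there is no depth.
- robot.camera_info(name): a dict with "intrinsics" (3x3 intrinsics, pixels), "R" (3x3) and "t" (3): a world point X has camera coordinates R X + t. Camera axes: x right, y down, z forward; pixel columns grow to the right and rows downward; lengths in m; the calibration is good to about 2 mm. A picture is of the moment at which its call begins. camera_info takes no time and is no camera call.
- robot.close_job(): hands the job in; it is judged then, once.
The state is a dict: "clock": time; "q": joint angles; "joint_velocities": joint speeds; "effort": joint torques, N m; "eef_pos": TCP position; "tcp_rot": TCP orientation; "contact_force": force on the tool from outside, world axes, zero at the start; "ft_torque": the same for the moment, N m; "width": finger opening in m; "finger_force": force on a finger pad.
Only numpy, scipy, OpenCV 4.12 (cv2) and the standard library are available. Lean on these libraries where they do the work, as an engineer would, in place of code of your own. Each camera call takes 0.05 s, during which the arm holds its last target. There are 200 camera calls.

## Task

Set the tapered black stopper fully down into the open neck on top of the filter cell and let go of it. Then grip the cell by its knurled collar, turn it until the hidden keyways inside drop over the dock's pins, and push it down fully home against the spring. Finish while still gripping the collar and holding it pushed home, with the stopper still in place, and do not knock over or shift the other loose things on the bench.

Things in the scene. Friction and masses are not known exactly. Their poses are not given: they have to be found in the camera images.
- stopper: Black plastic tapered stopper, 28 to 52 g, standing upright on its small end on the bench at the start. Origin: centre of its small end; z: up its axis towards the knob. Tapered plug 18 mm across growing to 26 mm at height 26 mm; flange 36 mm across from 26 to 30 mm; plain round knob 18 mm across from 30 to 50 mm, to grip it by.
- cell: Loose aluminium filter cell, 170 to 310 g: upright round drum 56 mm across, 54 mm tall, knurled side. Origin: centre of its underside; z: up its axis. At the start it stands level on top of the dock's three pins, its keyways out of line, origin 37 mm above the dock's. Pushed home it is 12 mm lower (25 mm above). Inside it fits over the dock's spigot with 1.5 mm clearance.
- neck (a point): Centre of the open neck's mouth, in the cell's flat top, 54 mm above the cell's origin. Tapered bore 29 mm across at the mouth, 21 mm at the floor, 27 mm deep: about 1.5 mm clearance round the plug. When the stopper is fully in, its flange lies flat on the cell's top, its origin is 28 mm above the cell's origin and its knob stands 24 mm above the cell's top.
- collar (a point): On the cell's axis 44 mm above its origin: grip the collar here across 56 mm. Nothing outside shows the three hidden keyways, 10 mm wide, 120 degrees apart; nor does the cell's reported yaw. They come into line after turning the cell 20 to 80 degrees clockwise seen from above and let the pins in within about 6 degrees of true. Out of line the pins stop it rigidly; in line it can move down 12 mm.
- dock: Fixed docking base on the bench under the cell: aluminium disc 90 mm across, 20 mm high, with a steel spigot 31 mm across reaching up to 46 mm, and an outlet tube 13 mm thick at most that ends 90 mm from the axis, 10 mm above the bench. Origin: on the bench at the disc's centre; z up. Its yaw varies.
- pins (a point): On the dock's axis, 43 mm above the bench, level with the tops of the three radial pins (5 mm thick, 120 degrees apart, out to 21.5 mm from the axis), which are hidden inside the cell.
- spring_ring (a joint): Dark steel ring 66 mm across, 5 mm thick, round the spigot under the cell, on a spring: 0 = up, 0.009 m = pressed home. It pushes up with 5 N at 0 and 11 N at 0.009. In line, the cell drops 3 mm onto it by its own weight and needs 7 to 9 N of push for the other 9 mm; let go, it rises those 9 mm again.
- tin: Bystander: round tin with a blue band, 60 mm diameter, 85 mm tall, upright, origin at the centre of its underside.
- puck: Bystander: black plastic disc, 48 mm diameter, 22 mm high, origin at the centre of its underside.
- bottle: Bystander: amber bottle, 52 mm diameter, 110 mm tall, upright, origin at the centre of its underside.
- wrench: Bystander: steel wrench 160 mm long lying flat along its x axis, origin under its middle.
- beaker: Bystander: open glass beaker, 70 mm diameter, 75 mm tall, upright, origin at the centre of its underside.
There are look-alikes about, which are no part of the job. What is shaped like the stopper but pink is not meant. What is shaped like the dock but orange is not meant.

How it is judged:
On the way, in this order (a step that is already met when the one before it is completed fails the run):
1. the stopper sits fully down in the cell's neck and is let go (z of stopper in the frame of cell between 0.024 and 0.0315 m and horizontal distance between stopper and cell below 0.005 m and angle between the z axis of stopper and the z axis of cell, either way round below 0.12 rad and contact force between the fingers and stopper below 0.1 N), for 0.3 s.
2. the cell has dropped over the pins and is pushed home (z of cell in the frame of dock below 0.0275 m and horizontal distance between cell and dock below 0.004 m and angle between cell's own z axis and vertical below 0.08 rad and value of joint spring_ring above 0.0065 m), for 0.2 s.
At the end, for the whole second after the job is handed in: Fingers hold the cell (over 3 N) and keep it home: origin under 27.5 mm above the dock's and within 4 mm of its axis, tilt under 0.08 rad, at rest, spring ring pressed over 6.5 mm; stopper seated: origin 24 to 31.5 mm above the cell's, within 5 mm of its axis and 0.12 rad of its direction (all of step 2 and z of stopper in the frame of cell between 0.024 and 0.0315 m and horizontal distance between stopper and cell below 0.005 m and angle between the z axis of stopper and the z axis of cell, either way round below 0.12 rad and contact force between the fingers and cell above 3 N and linear speed of cell below 0.02 m/s); the arm keeps its last pose, push and grip.
It fails at once if a bystander (tin, puck, bottle, wrench or beaker) is shifted or knocked over by more than 25 mm or 0.35 rad (distance of any of tin, puck, bottle, wrench, beaker from where it was at the start of the episode above 0.025 m or angle between any of tin, puck, bottle, beaker's own z axis and vertical above 0.35 rad).
It also fails if it takes over 51 s, if anything falls off the work surface, if the arm or the gripper's body presses on something with over 40 N, if the wrist force passes 120 N, or if a joint passes its speed limit or range.

## Working session

There is one attempt and no reset: what is moved stays moved. The work goes in short steps, Python scripts to look and compute and a tool call to move; the robot and the scene stay as the last step left them, time stands still between calls to the robot, and variables do not carry over. Pictures are saved under pics/ and viewed, at most 10 in all, crops included, and the job is handed in when it is done.

Besides the shell and the picture viewer there is one more tool, called after "Emit:" as name(argument=value, ...) on one line, values as JSON. send_rows: Moves the arm, as the interface text tells. Its arguments: {"type":"object","properties":{"plan":{"type":"array"},"claw":{"type":"number"}},"required":["plan"]}

```bash
mkdir -p pics; ls; python3 - <<'E'
from cell import robot
import cv2
print(robot.read_state(), robot.pinch_z)
for n in("side","top"):
    cv2.imwrite(f"pics/{n}0.png",robot.capture(n)[:,:,::-1]); c=robot.camera_info(n); print(n,c)
E
```

```text
pics
{'clock': 0.0, 'q': array([ 1.23112731,  0.32182209, -0.07003767,  1.45168507,  0.02263515,
        1.37076024, -0.05689428]), 'joint_velocities': array([-8.47228034e-04, -6.29746370e-04, -3.64372029e-04, -1.60455425e-03,
        2.35498696e-03, -4.85766700e-05,  5.88916617e-05]), 'effort': array([-4.49963045e-04, -4.93587148e+01, -3.82364122e-01, -3.14339733e+01,
        1.29760103e-02,  1.11615160e-02, -2.11016373e-05]), 'eef_pos': array([ 0.22489255, -0.60923363,  0.2010187 ]), 'tcp_rot': array([ 9.84396343e-01,  1.75962917e-01, -2.37676233e-04, -9.14198232e-04]), 'contact_force': array([-0.18832694,  0.41720066, -0.06342762]), 'ft_torque': array([ 4.79335401e-05, -8.70965278e-03,  3.67794488e-02]), 'finger_force': 0.0, 'width': 0.08518504060197478} 0.0187
side {'intrinsics': array([[399.113646  ,   0.        , 319.19769257],
       [  0.        , 399.113646  , 205.76946998],
       [  0.        ,   0.        ,   1.        ]]), 'R': array([[-0.82943184, -0.55853903,  0.00877329],
       [-0.42030849,  0.61366017, -0.66840255],
       [ 0.36794509, -0.55808184, -0.74374799]]), 't': array([0.43083813, 0.30027186, 0.85057179])}
top {'intrinsics': array([[424.86120646,   0.        , 316.89283184],
       [  0.        , 424.86120646, 200.65538433],
       [  0.        ,   0.        ,   1.        ]]), 'R': array([[-0.00563598, -0.99992318,  0.01103957],
       [-0.99435513,  0.00443419, -0.10601041],
       [ 0.10595332, -0.01157473, -0.99430374]]), 't': array([-0.04022556,  0.56737528,  0.9823625 ])}
```

View pics/side0.png

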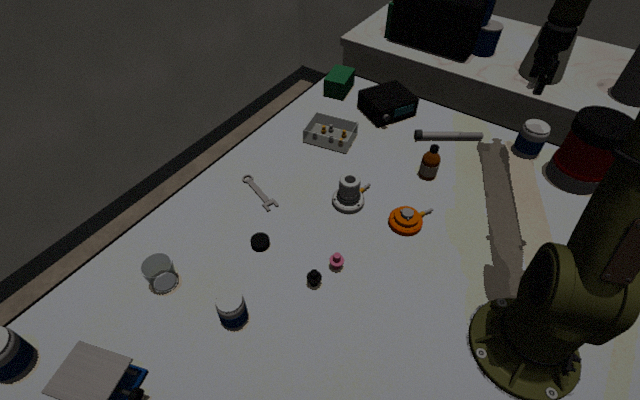

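View pics/top0.png

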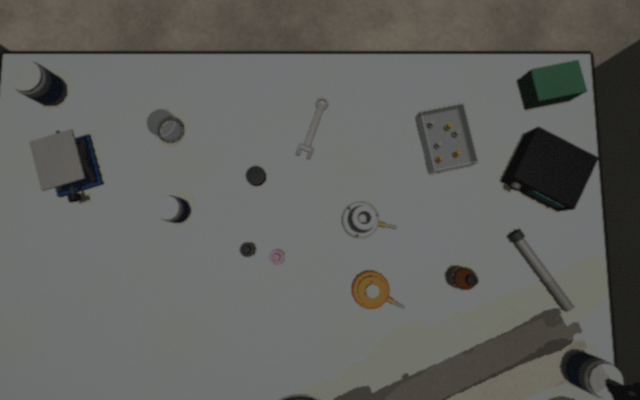

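The black stopper candidates are (314,278) side / (248,249) top; the pink one, (337,261) / (277,256), is the look-alike, and the flat disc at (260,241) / (256,175) is the puck. The cell on its metal dock is at (349,193) side / (362,218) top, and the orange dock at (406,220) / (371,290) is not meant. I'll confirm with an enlarged crop.

```bash
python3 - <<'E'
import cv2,numpy as np
s=cv2.imread("pics/side0.png");t=cv2.imread("pics/top0.png")
def c(i,x,y,w=50,h=36): 
    a=cv2.resize(i[y-h:y+h,x-w:x+w],None,fx=4,fy=4,interpolation=cv2.INTER_CUBIC)
    a=cv2.convertScaleAbs(a,alpha=1.6)
    for k in range(0,2*w,10): cv2.line(a,(4*k,0),(4*k,6 if k%50 else 12),(0,0,255),1)
    for k in range(0,2*h,10): cv2.line(a,(0,4*k),(6,4*k),(0,0,255),1)
    return a
cv2.imwrite("pics/crop.png",np.vstack([np.hstack([c(s,350,190),c(t,370,216)]),np.hstack([c(s,320,270),c(t,260,246)])]))
E
```

```text
(no output)
```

View pics/crop.png

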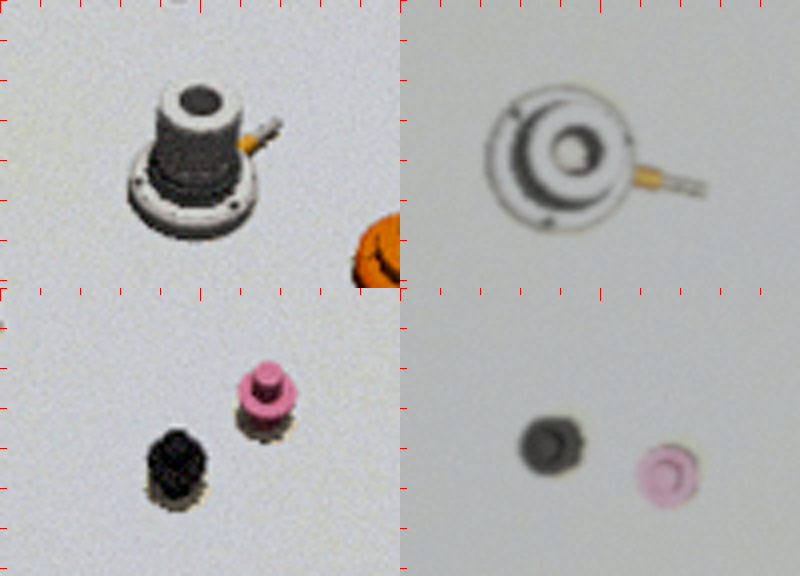

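```bash
cat > h.py <<'E'
from cell import robot
import numpy as np
def ray(n,uv):
    c=robot.camera_info(n);R=np.array(c["R"]);t=np.array(c["t"])
    return -R.T@t, R.T@np.linalg.solve(c["intrinsics"],[*uv,1])
def atz(n,uv,z):
    o,d=ray(n,uv); return o+d*(z-o[2])/d[2]
def tri(a,b):
    A=[];B=[]
    for n,uv in(("side",a),("top",b)):
        o,d=ray(n,uv);d/=np.linalg.norm(d);P=np.eye(3)-np.outer(d,d);A.append(P);B.append(P@o)
    return np.linalg.lstsq(np.vstack(A),np.hstack(B),rcond=None)[0]
def px(n,X):
    c=robot.camera_info(n);p=np.array(c["intrinsics"])@(c["R"]@np.array(X)+c["t"]);return p[:2]/p[2]
E
python3 - <<'E'
from h import *
np.set_printoptions(precision=4,suppress=True)
print("cell tri",tri((350.1,179.6),(364.2,217.8)),atz("side",(350.2,180),.091),atz("top",(364.2,218.),.091))
print("dock top",atz("top",(360,219.75),.02))
print("stop tri",tri((314,278.2),(248,249.5)),atz("side",(314,278.2),.028),atz("top",(248,249.5),.028))
print("pink",tri((336.7,260.8),(277,257)), "tube",atz("top",(320+77,180+47),.01))
for n,z,uv in(("puck",.022,(256,175)),("bottle",.05,(462,277)),("tin",.0,(180,208)),("beaker",0,(172,130)),("orange",.02,(371,290)),("wrench",0,(312,128))): print(n,atz("top",uv,z))
E
```

```text
cell tri [ 0.5216 -0.1482  0.0891] [ 0.5195 -0.1454  0.091 ] [ 0.5213 -0.1478  0.091 ]
dock top [ 0.5217 -0.1464  0.02  ]
stop tri [0.4526 0.1209 0.0222] [0.4508 0.1239 0.028 ] [0.4524 0.1199 0.028 ]
pink [0.4342 0.0517 0.025 ] tube [ 0.5043 -0.2369  0.01  ]
puck [0.631  0.1035 0.022 ]
bottle [ 0.3869 -0.3759  0.05  ]
tin [0.5539 0.291  0.    ]
beaker [0.749  0.3164 0.    ]
orange [ 0.3558 -0.1696  0.02  ]
wrench [ 0.7532 -0.0322  0.    ]
```

Emit:
send_rows(plan=[[1, 1, 0, 0, 0, 1], [1, 1, 0, 0, 0, 1], [1, 1, 0, 0, 0, 1], [1, 1, 0, 0, 0, 1], [1, 1, 0, 0, 0, 1]], claw=0.6)

```text
clock: 0.6
eef_pos: [0.3812, -0.4533, 0.2021]
tcp_rot: [0.908, 0.419, 0.002, -0.001]
contact_force: [-0.1, 0.4, -0.7]
width: 0.0511
finger_force: 0.0
```

Emit:
send_rows(plan=[[0.5, 1, 0, 0, 0, 1], [0.5, 1, 0, 0, 0, 1], [0.5, 1, 0, 0, 0, 1], [0.5, 1, 0, 0, 0, 1]])

```text
clock: 1.0
eef_pos: [0.453, -0.3037, 0.2022]
tcp_rot: [0.776, 0.631, 0.001, -0.001]
contact_force: [0.3, 0.8, -0.3]
width: 0.0513
finger_force: 0.0
```

Emit:
send_rows(plan=[[0, 1, 0, 0, 0, 0.96], [0, 1, 0, 0, 0, 0.96], [0, 1, 0, 0, 0, 0.96], [0, 1, 0, 0, 0, 0.96]])

```text
clock: 1.4
eef_pos: [0.4508, -0.1527, 0.2025]
tcp_rot: [0.603, 0.798, 0.001, -0.0]
contact_force: [0.6, -0.5, 1.4]
width: 0.0512
finger_force: 0.0
```

Emit:
send_rows(plan=[[0, 1, 0, 0, 0, 0], [0, 1, 0, 0, 0, 0], [0, 1, 0, 0, 0, 0], [0, 1, 0, 0, 0, 0]])

```text
clock: 1.8
eef_pos: [0.4502, -0.0031, 0.2026]
tcp_rot: [0.605, 0.797, 0.001, 0.0]
contact_force: [-0.4, -0.8, 0.3]
width: 0.051
finger_force: 0.0
```

Emit:
send_rows(plan=[[0, 0.87, -0.5, 0, 0, 0], [0, 0.87, -0.5, 0, 0, 0], [0, 0.87, -0.5, 0, 0, 0], [0, 0.87, -0.5, 0, 0, 0], [0, 0.87, -0.5, 0, 0, 0], [0, 0.87, -0.5, 0, 0, 0]])

```text
clock: 2.4
eef_pos: [0.451, 0.1188, 0.1275]
tcp_rot: [0.609, 0.793, -0.0, 0.0]
contact_force: [0.8, -0.6, 0.7]
width: 0.0514
finger_force: 0.0
```

Emit:
send_rows(plan=[[0, 0.01, -0.5, 0, 0, 0], [0, 0.01, -0.5, 0, 0, 0], [0, 0.01, -0.5, 0, 0, 0], [0, 0.01, -0.5, 0, 0, 0]])

```text
clock: 2.8
eef_pos: [0.4511, 0.1211, 0.053]
tcp_rot: [0.609, 0.793, 0.0, 0.0]
contact_force: [0.3, 1.5, 0.2]
width: 0.0511
finger_force: 0.0
```

```bash
python3 - <<'E'
from h import *
import cv2
def c(i,x,y,w=34,h=34):
    x=int(x);y=int(y)
    return cv2.convertScaleAbs(cv2.resize(i[y-h:y+h,x-w:x+w],(400,400),interpolation=cv2.INTER_CUBIC),alpha=1.7)
s=robot.capture("side")[:,:,::-1];t=robot.capture("top")[:,:,::-1]
cv2.imwrite("pics/a.png",np.hstack([c(s,314,272),c(t,248,248)]))
p=robot.read_state()["eef_pos"];print(p,px("side",p),px("top",p))
E
```

```text
[0.45209904 0.12179028 0.05404256] [314.06021909 271.14962276] [245.45610157 249.73249206]
```

View pics/a.png

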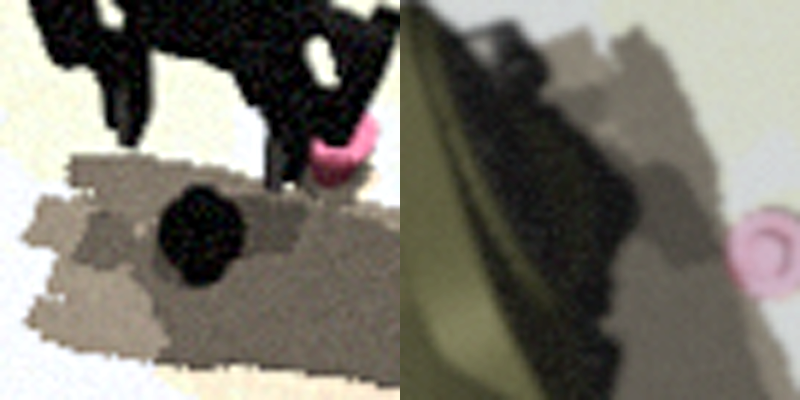

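The stopper stands between and below the two fingertips; its knob top is at about (314.3,271), and the fingertips are at about (302,262) and (328,269.5).

```bash
python3 - <<'E'
from h import *
for X in((.4515,.1215,.05),(.4615,.1215,.05),(.4515,.1315,.05),(.4515,.1215,.07),(.4515,.1215,.028)):print(X,px("side",X),px("top",X))
E
```

```text
(0.4515, 0.1215, 0.05) [314.3497926  272.15330931] [245.85304726 249.97791057]
(0.4615, 0.1215, 0.05) [310.75290032 270.05390141] [245.90541123 245.61435551]
(0.4515, 0.1315, 0.05) [311.85977893 275.26511093] [241.50507125 250.0029862 ]
(0.4515, 0.1215, 0.07) [314.34747161 267.3052154 ] [244.47804039 250.06135283]
(0.4515, 0.1215, 0.028) [314.35225975 277.30671469] [247.30245153 249.88995351]
```

Emit:
send_rows(plan=[[0, 0, 0, 0, 0, 0], [0, 0, 0, 0, 0, 0], [0, 0, 0, 0, 0, 0], [0, 0, 0, 0, 0, 0]], claw=0.36)

```text
clock: 3.3
eef_pos: [0.4504, 0.1222, 0.0525]
tcp_rot: [0.608, 0.794, 0.0, 0.0]
contact_force: [0.1, 0.5, -0.2]
width: 0.0307
finger_force: 0.0
```

```bash
python3 - <<'E'
from h import *
import cv2
def c(i,x,y,w=34,h=34):
    return cv2.convertScaleAbs(cv2.resize(i[y-h:y+h,x-w:x+w],(600,600),interpolation=cv2.INTER_CUBIC),alpha=2.5)
s=robot.capture("side")[:,:,::-1]
cv2.imwrite("pics/b.png",c(s,314,272))
p=robot.read_state()["eef_pos"];print(p,px("side",p))
E
```

```text
[0.4502895  0.12225829 0.05234584] [314.59974265 272.08342159]
```

View pics/b.png

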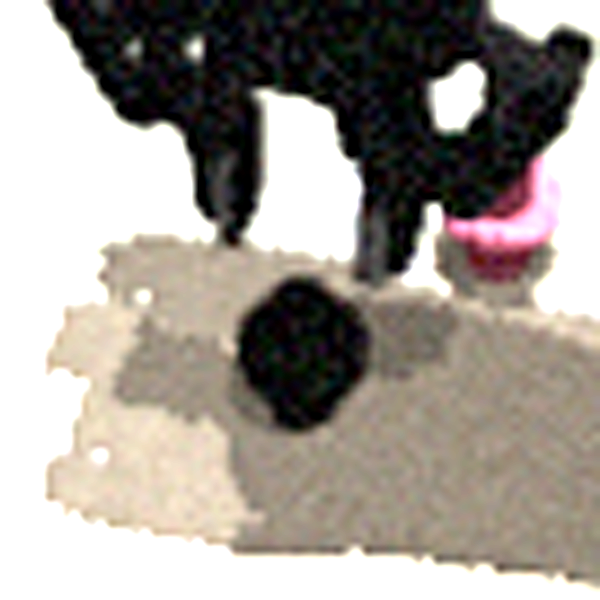

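Emit:
send_rows(plan=[[0.01, 0, -0.05, 0, 0, 0], [0.01, 0, -0.1, 0, 0, 0], [0.01, 0, -0.1, 0, 0, 0], [0.01, 0, -0.1, 0, 0, 0]])

```text
clock: 3.75
eef_pos: [0.4512, 0.1223, 0.0366]
tcp_rot: [0.608, 0.794, -0.0, -0.001]
contact_force: [-0.0, 0.1, -0.4]
width: 0.0306
finger_force: 0.0
```

Emit:
send_rows(plan=[[0, 0, -0.015, 0, 0, 0], [0, 0, -0.03, 0, 0, 0], [0, 0, -0.03, 0, 0, 0]])

```text
clock: 4.05
eef_pos: [0.4515, 0.1222, 0.0324]
tcp_rot: [0.608, 0.794, -0.0, -0.0]
contact_force: [-0.5, 0.1, 0.1]
width: 0.0308
finger_force: 0.0
```

Emit:
send_rows(plan=[[0, 0, -0.015, 0, 0, 0], [0, 0, -0.03, 0, 0, 0], [0, 0, -0.03, 0, 0, 0]])

```text
clock: 4.35
eef_pos: [0.4514, 0.1222, 0.0278]
tcp_rot: [0.608, 0.794, -0.0, -0.0]
contact_force: [-0.5, -0.2, -0.8]
width: 0.0306
finger_force: 0.0
```

Emit:
send_rows(plan=[[0, 0, -0.01, 0, 0, 0], [0, 0, -0.02, 0, 0, 0], [0, 0, -0.02, 0, 0, 0]])

```text
clock: 4.65
eef_pos: [0.4515, 0.1222, 0.0249]
tcp_rot: [0.608, 0.794, -0.0, -0.0]
contact_force: [-0.6, -0.3, -0.3]
width: 0.0313
finger_force: 0.0
```

Emit:
send_rows(plan=[[0, 0, -0.01, 0, 0, 0], [0, 0, -0.02, 0, 0, 0], [0, 0, -0.02, 0, 0, 0]])

```text
clock: 4.95
eef_pos: [0.4515, 0.1222, 0.0219]
tcp_rot: [0.608, 0.794, -0.0, -0.0]
contact_force: [-0.1, 0.6, 0.2]
width: 0.0304
finger_force: 0.0
```

```bash
python3 - <<'E'
from h import *
import cv2
def c(i,x,y,w=34,h=34):
    return cv2.convertScaleAbs(cv2.resize(i[y-h:y+h,x-w:x+w],(600,600),interpolation=cv2.INTER_CUBIC),alpha=5)
s=robot.capture("side")[:,:,::-1]
cv2.imwrite("pics/c.png",c(s,314,272))
p=robot.read_state()["eef_pos"];print(p,px("side",p))
E
```

```text
[0.4515734  0.12221189 0.02203408] [314.15467103 278.87583571]
```

View pics/c.png

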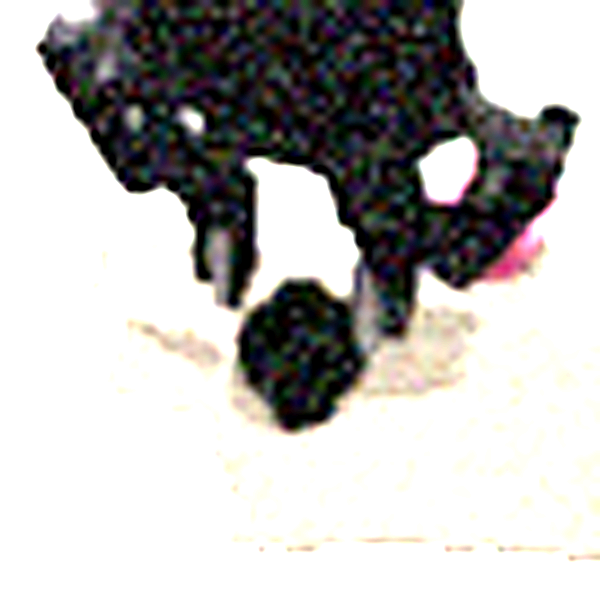

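Fingertips straddle the knob, ends at about (306,272.6) and (324,276), above the flange; closing here.

Emit:
send_rows(plan=[[0, 0, 0, 0, 0, 0], [0, 0, 0, 0, 0, 0], [0, 0, 0, 0, 0, 0], [0, 0, 0, 0, 0, 0], [0, 0, 0, 0, 0, 0]], claw=0)

```text
clock: 5.5
eef_pos: [0.4517, 0.1222, 0.0222]
tcp_rot: [0.608, 0.794, 0.0, 0.0]
contact_force: [0.6, 0.4, -0.1]
width: -0.0001
finger_force: 0.0
```

```bash
python3 - <<'E'
from h import *
import cv2
def c(i,x,y,w=34,h=34):
    return cv2.convertScaleAbs(cv2.resize(i[y-h:y+h,x-w:x+w],(400,400),interpolation=cv2.INTER_CUBIC),alpha=5)
s=robot.capture("side")[:,:,::-1];t=robot.capture("top")[:,:,::-1]
cv2.imwrite("pics/d.png",np.hstack([c(s,314,272),c(t,248,248)]))
E
```

```text
(no output)
```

View pics/d.png

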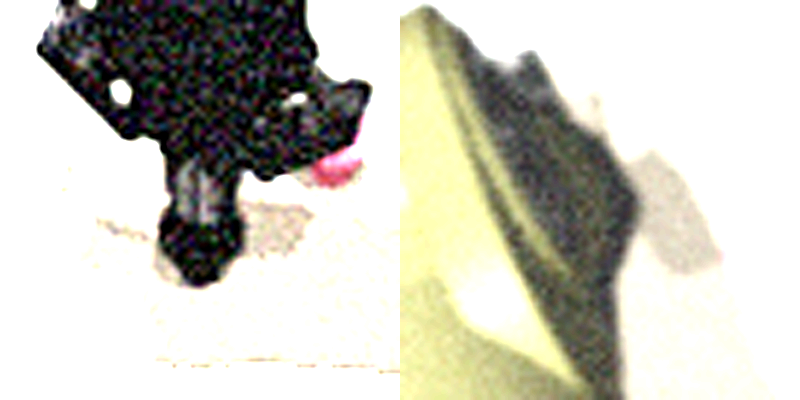

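The fingers shut without contact, and the stopper is still at (314,279). I'll rise a little and check where the shut fingertips really are against the reported TCP.

Emit:
send_rows(plan=[[0, 0, 0.2, 0, 0, 0], [0, 0, 0.2, 0, 0, 0], [0, 0, 0.2, 0, 0, 0]])

```text
clock: 5.9
eef_pos: [0.4523, 0.1222, 0.0526]
tcp_rot: [0.608, 0.794, 0.0, 0.001]
contact_force: [0.3, -0.5, -0.8]
width: 0.0001
finger_force: 0.0
```

```bash
python3 - <<'E'
from h import *
s=robot.capture("side").astype(int).sum(2)
p=robot.read_state()["eef_pos"];print(p,px("side",p))
for r in range(250,290): print(r,''.join(' .:#'[3-np.digitize(v,[25,60,140])] for v in s[r,296:336]))
E
```

```text
[0.45158816 0.12197483 0.05196248] [314.19994469 271.81299485]
250  .###:######:######::##::#:  :##:##:.::#
251   :#######:#####::###::########::##::###
252    .############:###::#####:##:#####::##
253     .#:  .##:::###:########::#:#::######
254            ###::##:#::#:#:##:###:#######
255            ########:#####:#:#.####::####
256            :#:#:##:::#:#::##:#####:###. 
257             ###::##:#:::##::##::#####.  
258             ##..:#######.:########.  .. 
259             #:..#:.:#:##.  ####:.    ...
260             #:..:...####.   :.       ...
261             #:..::..:#:#              ..
262             #:..#...:#:#               .
263              :..::..:##.                
264               ..#...:##                 
265               ..#:..:#:            ..   
266                .#....:            ......
267                 ....              ......
268                                   ......
269                 ....               .....
270                .####.                   
271               .####:#..                 
272              :#######:#.... .           
273             .###:######:: .... ..       
274            .#########:##:.. ... .       
275            .######:######. ......       
276            ##:##########::... ...       
277            #:####:#####:#:......        
278           .#######:##:#:#.              
279           .:#############.              
280           ..##:###::###::               
281           ..:####:##::##.               
282           ...###:######.                
283            ...:######..                 
284            ....##:###:.                 
285             ...:#####.                  
286               ..:::.                    
287                                         
288                                         
289
```

Shut tips end at about (314,267), their near edge, while the reported TCP projects to row 272. So the tips stand some 28–36 mm higher than reported, and they closed above the knob. I'll probe the knob top gently with shut fingers to fix the offset.

Emit:
send_rows(plan=[[0, 0, -0.1, 0, 0, 0], [0, 0, -0.2, 0, 0, 0], [0, 0, -0.2, 0, 0, 0], [0, 0, -0.2, 0, 0, 0]])

```text
clock: 6.35
eef_pos: [0.4513, 0.1222, 0.0209]
tcp_rot: [0.608, 0.794, -0.0, -0.001]
contact_force: [-0.4, -0.5, 6.1]
width: 0.0002
finger_force: 2.8
```

Emit:
send_rows(plan=[[0, 0, -0.01, 0, 0, 0], [0, 0, -0.02, 0, 0, 0], [0, 0, -0.02, 0, 0, 0]])

```text
clock: 6.65
eef_pos: [0.4539, 0.1231, 0.0209]
tcp_rot: [0.608, 0.794, 0.001, 0.001]
contact_force: [-4.4, -1.4, 26.7]
width: -0.0
finger_force: 13.3
```

```bash
python3 - <<'E'
from h import *
s=robot.capture("side").astype(int).sum(2)
p=robot.read_state()["eef_pos"];print(p,px("side",p))
for r in range(260,288): print(r,s[r,306:324])
E
```

```text
[0.45383226 0.12303997 0.02088667] [313.15803689 278.91935367]
260 [39 11  8 17  9 44 49  5  0 18  0  8 15  1  2 39  6  0]
261 [ 0  1  2 23  3  0  5  3 14  0 22 28  0 16  0 13 18 29]
262 [ 0 26 17 21 31  4  0  0 19  0  0  0 34  9  6 12 34 21]
263 [ 0 20 21  2 22 37  3  3 46  6  4 30 12 10 16  9 18 17]
264 [163   0  14   9   5   0  30  20  33   6  12   5   4  25   9  32  20  35]
265 [190  24   5  31  64  39   1   4  28  11   5   8   4  33   0   2  40  25]
266 [189  20  12  38  80  18   4  13   0   0  27   5  20  14  32  19  60  21]
267 [194  40  19  74  83  46   2  74  46   0  28  45  33  41  56  23   0  17]
268 [182  25  21  68  83  35  40  97  79  32   0  18  31  16 115 195 100   0]
269 [183  29  13  70  99  40  40 107 105  44  24   4   4  63 186 230 228 214]
270 [199  75   4  61 116  38  14 110  96  74  47  13   5 107 221 221 235 233]
271 [201 173  45  73 114  67  45 107  98  32  45  15  12  95 164 171 179 207]
272 [212 200  80  72  81  55  43 116  86  57   7  29  36  73 141 133 128 144]
273 [207 131  43  70  85  71  76 108  97  63   3   5   8  45 102 128 134 113]
274 [154  18   1 
[... 374 characters left out ...]
79 [ 53   0   0  36   1  24  11  26   4  32   9   2  28  27  67 123 129 113]
280 [ 99   2  29  22  44  18   0   7  22   7   9  20   0  46  97 119 128 115]
281 [115  66   0  16   0   0   1  25  12  21   5  41  20  94 145 121 125 166]
282 [123 111  74  11   0   8   0   0   4   6   4   0  88 169 176 172 177 177]
283 [117 141 114 117  39  21   9   0  11  51   9  51 122 196 183 180 177 172]
284 [152 123 130 137 112   0  13   7   9  22   1  35 130 195 170 182 173 169]
285 [172 162 127 129 121  14   6  14  15  12  34 129 170 185 177 183 183 169]
286 [186 176 173 154 121 115  78  49  83 112 167 174 173 177 165 177 169 179]
287 [186 170 169 175 172 187 138 165 159 178 187 168 171 176 187 180 168 179]
```

Contact with the knob top (z=50 mm) came at a reported TCP of 21 mm, so the tips are 29 mm above the reported z. Rising, opening, then going down with that offset.

Emit:
send_rows(plan=[[0, 0, 0.1, 0, 0, 0], [0, 0, 0.1, 0, 0, 0], [0, 0, 0.1, 0, 0, 0], [0, 0, 0.1, 0, 0, 0]], claw=0.36)

```text
clock: 7.1
eef_pos: [0.4507, 0.1219, 0.0329]
tcp_rot: [0.608, 0.794, -0.001, -0.001]
contact_force: [0.3, -0.2, -0.4]
width: 0.0303
finger_force: 0.0
```

Emit:
send_rows(plan=[[0, 0, -0.05, 0, 0, 0], [0, 0, -0.1, 0, 0, 0], [0, 0, -0.14, 0, 0, 0], [0, 0, -0.14, 0, 0, 0], [0, 0, -0.14, 0, 0, 0]])

```text
clock: 7.6
eef_pos: [0.4514, 0.1224, 0.0128]
tcp_rot: [0.608, 0.794, -0.0, -0.0]
contact_force: [-0.5, 0.4, 0.7]
width: 0.0311
finger_force: 0.0
```

Emit:
send_rows(plan=[[0, 0, -0.02, 0, 0, 0], [0, 0, -0.04, 0, 0, 0], [0, 0, -0.04, 0, 0, 0]])

```text
clock: 7.9
eef_pos: [0.4514, 0.1221, 0.0068]
tcp_rot: [0.608, 0.794, -0.0, -0.0]
contact_force: [-0.8, -0.0, 0.5]
width: 0.0308
finger_force: 0.0
```

Emit:
send_rows(plan=[[0, 0, 0, 0, 0, 0], [0, 0, 0, 0, 0, 0], [0, 0, 0, 0, 0, 0], [0, 0, 0, 0, 0, 0]], claw=0)

```text
clock: 8.3
eef_pos: [0.4518, 0.1223, 0.0073]
tcp_rot: [0.608, 0.794, 0.0, 0.0]
contact_force: [-0.4, -0.0, 1.9]
width: 0.0148
finger_force: 58.5
```

Emit:
send_rows(plan=[[0, 0, 0.2, 0, 0, 0], [0, 0, 0.5, 0, 0, 0], [0, 0, 0.8, 0, 0, 0], [0, 0, 0.9, 0, 0, 0], [0, 0, 0.9, 0, 0, 0]])

```text
clock: 8.8
eef_pos: [0.4538, 0.1225, 0.1448]
tcp_rot: [0.608, 0.794, 0.001, 0.003]
contact_force: [-0.2, 1.2, -1.0]
width: 0.015
finger_force: 58.7
```

```bash
python3 - <<'E'
from h import *
import cv2
s=robot.capture("side")[:,:,::-1];t=robot.capture("top")[:,:,::-1]
p=robot.read_state()["eef_pos"];u=px("side",p);v=px("top",p);print(p,u,v)
def c(i,x,y,w=40,h=40):
    x=int(x);y=int(y);print(x-w,y-h)
    return cv2.convertScaleAbs(cv2.resize(i[y-h:y+h,x-w:x+w],(400,400),interpolation=cv2.INTER_CUBIC),alpha=6)
cv2.imwrite("pics/e.png",np.hstack([c(s,*(u-[0,10])),c(t,*v)]))
E
```

```text
[0.45129942 0.12187654 0.14154074] [314.31606758 248.72752105] [238.87364828 250.4880773 ]
274 198
198 210
```

View pics/e.png

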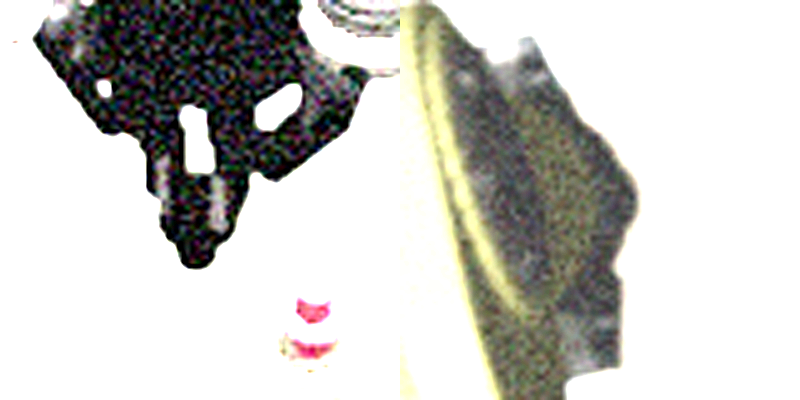

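```bash
python3 - <<'E'
from h import *
print(px("side",(.4487,.1327,.081)),"obs 314.3,267.5")
for z in(.134,):
  for d in(0,.009): print(px("side",(.4513-.26*d,.1219+.97*d,z)))
from h import robot
t=np.zeros((400,640))
s=robot.capture("side").astype(int).sum(2)
for r in range(232,256): print(r,''.join(' .:#'[3-np.digitize(v,[35,75,140])] for v in s[r,296:332]))
print(robot.read_state()["eef_pos"])
E
```

```text
[312.52498357 268.70056812] obs 314.3,267.5
[314.3107529  250.82062605]
[312.88821305 254.12822849]
232         ##:.:###.     #####:########
233         ##:.:###:    .#######::##:##
234         ##:..###:#####:######  :####
235         ##:..########:..:####    #: 
236         ##...########:..#:###       
237          #:..########:..:####       
238          #:..####:#:#..::###.       
239            .:########:..:###        
240            ::####:###:..:###        
241            ..#:####:::..:##         
242            :#:##:####...:##         
243            ##########:..:#:         
244            ##########:..:#.         
245             ####:####:#:##          
246             ###:#########.          
247              ###########:           
248               #########             
249                ##::###.             
250                #:##:##              
251                ######:              
252                 #####               
253                   .                 
254                                     
255                                     
[0.45070189 0.12186512 0.14085288]
```

Emit:
send_rows(plan=[[0.15, -0.3, 0, 0, 0, 0], [0.31, -0.6, 0, 0, 0, 0], [0.46, -0.9, 0, 0, 0, 0], [0.46, -1, 0, 0, 0, 0], [0.46, -1, 0, 0, 0, 0]])

```text
clock: 9.45
eef_pos: [0.5196, -0.0312, 0.1395]
tcp_rot: [0.611, 0.792, -0.001, -0.002]
contact_force: [0.3, -0.4, -1.2]
width: 0.0151
finger_force: 58.7
```

Emit:
send_rows(plan=[[0, -0.3, 0, 0, 0, 0], [0, -0.6, 0, 0, 0, 0], [0, -0.78, 0, 0, 0, 0], [0, -0.78, 0, 0, 0, 0], [0, -0.78, 0, 0, 0, 0], [0, -0.78, 0, 0, 0, 0]])

```text
clock: 10.05
eef_pos: [0.5205, -0.1419, 0.1415]
tcp_rot: [0.607, 0.795, 0.0, -0.001]
contact_force: [0.6, -0.2, 0.0]
width: 0.015
finger_force: 58.7
```

```bash
python3 - <<'E'
from h import *
import cv2
s=robot.capture("side")[:,:,::-1]
p=robot.read_state()["eef_pos"];u=px("side",p)
print(p,u,"plug bottom",px("side",p-[0,0,.0073]),"neck",px("side",(.5207,-.1465,.091)),px("side",(p[0],p[1],.091)))
x,y=335-15,110
cv2.imwrite("pics/f.png",cv2.convertScaleAbs(cv2.resize(s[130:210,310:390],(600,600),interpolation=cv2.INTER_CUBIC),alpha=2.5))
E
```

```text
[ 0.52064265 -0.14212415  0.14170979] [350.47506958 166.29499812] plug bottom [350.28380245 168.41125241] neck [350.0227487  179.58030064] [349.18713094 180.54525448]
```

View pics/f.png

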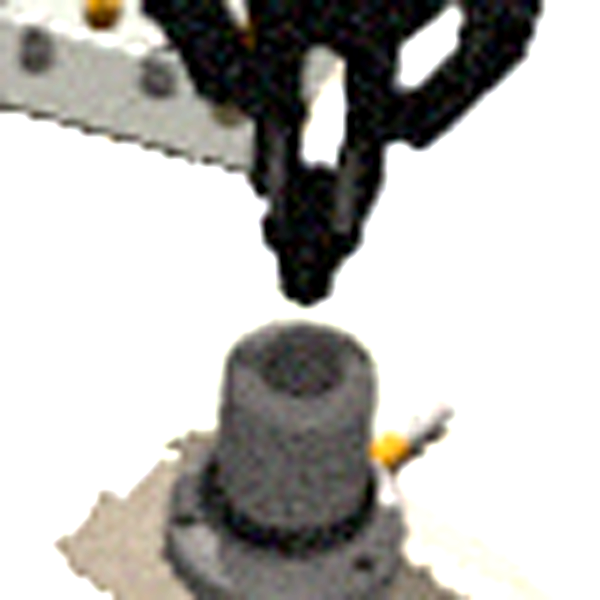

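Plug bottom is at (350.5,169) and the neck mouth centre at (350.3,179); the plug needs about 5 mm more in −y. Correct, then lower in steps.

Emit:
send_rows(plan=[[0.005, -0.035, 0, 0, 0, 0], [0.005, -0.035, -0.1, 0, 0, 0], [0.005, -0.035, -0.2, 0, 0, 0], [0.005, -0.035, -0.28, 0, 0, 0], [0.005, -0.035, -0.32, 0, 0, 0], [0.005, -0.035, -0.32, 0, 0, 0], [0.005, -0.035, -0.32, 0, 0, 0]])

```text
clock: 10.8
eef_pos: [0.5216, -0.1499, 0.0941]
tcp_rot: [0.608, 0.794, 0.0, 0.0]
contact_force: [0.2, 0.2, 0.0]
width: 0.0157
finger_force: 58.7
```

Emit:
send_rows(plan=[[0, 0.015, 0, 0, 0, 0], [0, 0.015, -0.04, 0, 0, 0], [0, 0.015, -0.07, 0, 0, 0], [0, 0.015, -0.07, 0, 0, 0]])

```text
clock: 11.2
eef_pos: [0.5208, -0.1477, 0.0828]
tcp_rot: [0.608, 0.794, -0.0, -0.001]
contact_force: [0.3, -0.1, -0.6]
width: 0.0155
finger_force: 58.7
```

Free so far, 15 mm deep. Continue.

Emit:
send_rows(plan=[[0, 0, -0.02, 0, 0, 0], [0, 0, -0.04, 0, 0, 0], [0, 0, -0.04, 0, 0, 0]])

```text
clock: 11.5
eef_pos: [0.5211, -0.1477, 0.0771]
tcp_rot: [0.608, 0.794, -0.0, -0.0]
contact_force: [0.6, 0.5, -0.8]
width: 0.0151
finger_force: 58.7
```

Emit:
send_rows(plan=[[0, 0, -0.01, 0, 0, 0], [0, 0, -0.02, 0, 0, 0], [0, 0, -0.02, 0, 0, 0]])

```text
clock: 11.8
eef_pos: [0.5213, -0.1478, 0.0744]
tcp_rot: [0.608, 0.794, -0.0, -0.0]
contact_force: [-0.0, 0.1, 0.3]
width: 0.0152
finger_force: 58.7
```

Emit:
send_rows(plan=[[0, 0, -0.01, 0, 0, 0], [0, 0, -0.015, 0, 0, 0], [0, 0, -0.015, 0, 0, 0]])

```text
clock: 12.1
eef_pos: [0.5214, -0.1478, 0.0724]
tcp_rot: [0.608, 0.794, -0.0, 0.0]
contact_force: [0.6, 0.1, 0.1]
width: 0.0152
finger_force: 58.7
```

Emit:
send_rows(plan=[[0, 0, -0.01, 0, 0, 0], [0, 0, -0.01, 0, 0, 0], [0, 0, -0.01, 0, 0, 0]])

```text
clock: 12.4
eef_pos: [0.5217, -0.1481, 0.0719]
tcp_rot: [0.608, 0.794, -0.0, 0.0]
contact_force: [-2.1, -0.3, 6.3]
width: 0.0153
finger_force: 59.6
```

Flange contact at 71.9 mm (expected 72.3): seated. Release and rise.

Emit:
send_rows(plan=[[0, 0, 0, 0, 0, 0], [0, 0, 0, 0, 0, 0], [0, 0, 0, 0, 0, 0], [0, 0, 0.1, 0, 0, 0], [0, 0, 0.25, 0, 0, 0], [0, 0, 0.25, 0, 0, 0]], claw=0.4)

```text
clock: 13.0
eef_pos: [0.524, -0.1482, 0.1121]
tcp_rot: [0.608, 0.794, 0.001, 0.003]
contact_force: [-0.2, -0.1, -0.4]
width: 0.0342
finger_force: 0.0
```

Emit:
send_rows(plan=[[0, 0, 0, 0, 0, 0], [0, 0, 0, 0, 0, 0], [0, 0, 0, 0, 0, 0], [0, 0, 0, 0, 0, 0]], claw=1)

```text
clock: 13.4
eef_pos: [0.521, -0.1476, 0.1078]
tcp_rot: [0.608, 0.794, -0.0, -0.001]
contact_force: [0.1, 0.5, 0.6]
width: 0.0851
finger_force: 0.0
```

```bash
python3 - <<'E'
from h import *
s=robot.capture("side").astype(int).sum(2)
st=robot.read_state();print(st["eef_pos"],st["q"],st["clock"])
for n,X in(("flangetop",(.521,-.1475,.095)),("knobtop",(.521,-.1475,.115)),("celltop",(.521,-.1475,.091))):print(n,px("side",X))
for r in range(150,206): print(r,''.join(' .:#'[3-np.digitize(v,[35,90,170])] for v in s[r,322:380]))
E
```

```text
[ 0.52105673 -0.1476385   0.10786132] [ 0.83918089  0.22031155 -0.68146982  1.81927319  0.15067361  1.15524778
  0.37137309] 13.45
flangetop [350.22078254 178.23037915]
knobtop [350.73230201 172.70131474]
celltop [350.12020645 179.31751612]
150          ##:::#.                          ############:.##
151          ##::###..                        .###:###########
152          #:::##   ....                      .#############
153          #:::##      ...                     .############
154          ##::##                               .###########
155          ##.:##                                .##########
156          ##.:#:                                 ##########
157          .#::#.                                 #####:   :
158            :##                                 .::###     
159            :#.                                 .::##:     
160            .:                                  #::##:     
161                                                #::##:     
162                                                #::##.     
163                                     
[... 1958 characters left out ...]
                 
195            ....:#:.:.:.........:...::#:.                  
196        ........:##....:.............:#:..                 
197        .......:::#::..............::#:....                
198       ..........#::::.....:.......:##:....                
199       ......#...:###:::.........::#:#:....                
200       ........  .::####:::::::::###::.....                
201        ...:.     :::::##::#::::#:##:......                
202          .:.     ..::###:####:###::.......                
203           ...    ...:::::::#:::::..........               
204           .:..    .....::.::::......::......              
205            ....    ................:#:..........
```

Stopper seated (knob top at about (351,172), concentric with the rim). Now go down over the collar with open fingers.

Emit:
send_rows(plan=[[0, 0, -0.15, 0, 0, 0], [0, 0, -0.3, 0, 0, 0], [0, 0, -0.42, 0, 0, 0], [0, 0, -0.51, 0, 0, 0], [0, 0, -0.51, 0, 0, 0], [0, 0, -0.51, 0, 0, 0]])

```text
clock: 14.05
eef_pos: [0.5217, -0.1477, 0.0321]
tcp_rot: [0.608, 0.794, 0.0, 0.0]
contact_force: [0.7, -0.1, -0.1]
width: 0.0856
finger_force: 0.0
```

Emit:
send_rows(plan=[[0, 0, 0, 0, 0, 0], [0, 0, 0, 0, 0, 0], [0, 0, 0, 0, 0, 0], [0, 0, 0, 0, 0, 0]], claw=0)

```text
clock: 14.45
eef_pos: [0.5224, -0.1482, 0.0334]
tcp_rot: [0.608, 0.794, 0.0, 0.001]
contact_force: [-1.5, -0.2, 6.3]
width: 0.055
finger_force: 62.3
```

Emit:
send_rows(plan=[[0, 0, 0, 0, 0, -0.15], [0, 0, 0, 0, 0, -0.3], [0, 0, 0, 0, 0, -0.45], [0, 0, 0, 0, 0, -0.56], [0, 0, 0, 0, 0, -0.56], [0, 0, 0, 0, 0, -0.56]])

```text
clock: 15.05
eef_pos: [0.5225, -0.1485, 0.0334]
tcp_rot: [0.713, 0.701, 0.0, 0.001]
contact_force: [-0.8, 0.2, 5.2]
width: 0.0551
finger_force: 62.4
```

Emit:
send_rows(plan=[[0, 0, -0.006, 0, 0, -0.05], [0, 0, -0.006, 0, 0, -0.1], [0, 0, -0.006, 0, 0, -0.15], [0, 0, -0.006, 0, 0, -0.15]])

```text
clock: 15.45
eef_pos: [0.5228, -0.1486, 0.0332]
tcp_rot: [0.739, 0.674, 0.0, 0.002]
contact_force: [-2.7, -0.5, 9.8]
width: 0.055
finger_force: 62.8
```

Emit:
send_rows(plan=[[0, 0, -0.004, 0, 0, -0.06], [0, 0, -0.004, 0, 0, -0.12], [0, 0, -0.004, 0, 0, -0.18], [0, 0, -0.004, 0, 0, -0.18]])

```text
clock: 15.85
eef_pos: [0.5231, -0.1487, 0.0331]
tcp_rot: [0.768, 0.64, 0.0, 0.002]
contact_force: [-3.4, -1.0, 12.4]
width: 0.0552
finger_force: 63.1
```

Emit:
send_rows(plan=[[0, 0, 0, 0, 0, -0.06], [0, 0, 0, 0, 0, -0.12], [0, 0, 0, 0, 0, -0.18], [0, 0, 0, 0, 0, -0.18]])

```text
clock: 16.25
eef_pos: [0.5229, -0.1491, 0.033]
tcp_rot: [0.797, 0.605, 0.0, 0.002]
contact_force: [-2.2, -1.9, 12.1]
width: 0.0547
finger_force: 63.0
```

Emit:
send_rows(plan=[[0, 0, 0, 0, 0, -0.06], [0, 0, 0, 0, 0, -0.12], [0, 0, 0, 0, 0, -0.18], [0, 0, 0, 0, 0, -0.18]])

```text
clock: 16.65
eef_pos: [0.5223, -0.149, 0.0327]
tcp_rot: [0.823, 0.568, -0.0, 0.001]
contact_force: [-2.8, -0.8, 11.8]
width: 0.0551
finger_force: 63.0
```

Emit:
send_rows(plan=[[0, 0, 0, 0, 0, -0.06], [0, 0, 0, 0, 0, -0.12], [0, 0, 0, 0, 0, -0.18], [0, 0, 0, 0, 0, -0.18]])

```text
clock: 17.05
eef_pos: [0.5226, -0.1477, 0.0309]
tcp_rot: [0.848, 0.53, 0.001, 0.001]
contact_force: [2.7, 0.7, 1.8]
width: 0.0552
finger_force: 63.7
```

Dropped at about 41° (force fell, z down). A little more turn to centre, then push down.

Emit:
send_rows(plan=[[0, 0, -0.01, 0, 0, -0.06], [0, 0, -0.02, 0, 0, -0.1], [0, 0, -0.03, 0, 0, -0.1], [0, 0, -0.03, 0, 0, -0.1]])

```text
clock: 17.45
eef_pos: [0.5225, -0.1478, 0.0262]
tcp_rot: [0.86, 0.51, 0.001, 0.001]
contact_force: [1.8, -0.0, 5.1]
width: 0.0551
finger_force: 64.0
```

Emit:
send_rows(plan=[[0, 0, -0.015, 0, 0, 0], [0, 0, -0.03, 0, 0, 0], [0, 0, -0.03, 0, 0, 0]])

```text
clock: 17.75
eef_pos: [0.5225, -0.1477, 0.022]
tcp_rot: [0.86, 0.509, 0.001, 0.001]
contact_force: [1.9, 0.3, 7.8]
width: 0.0552
finger_force: 64.2
```

Emit:
send_rows(plan=[[0, 0, -0.01, 0, 0, 0], [0, 0, -0.02, 0, 0, 0], [0, 0, -0.02, 0, 0, 0], [0, 0, -0.02, 0, 0, 0]])

```text
clock: 18.15
eef_pos: [0.5226, -0.1478, 0.0216]
tcp_rot: [0.861, 0.509, 0.0, 0.001]
contact_force: [-3.5, 1.2, 24.6]
width: 0.055
finger_force: 65.9
```

Emit:
send_rows(plan=[[0, 0, 0, 0, 0, 0], [0, 0, 0, 0, 0, 0], [0, 0, 0, 0, 0, 0]])

```text
clock: 18.45
eef_pos: [0.5226, -0.1478, 0.0216]
tcp_rot: [0.861, 0.509, 0.0, 0.001]
contact_force: [-4.0, 2.3, 24.2]
width: 0.0552
finger_force: 65.9
```

```bash
python3 - <<'E'
from h import *
import cv2
s=robot.capture("side")[:,:,::-1]
cv2.imwrite("pics/g.png",cv2.convertScaleAbs(cv2.resize(s[135:235,300:400],(600,600),interpolation=cv2.INTER_CUBIC),alpha=3))
E
```

```text
(no output)
```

View pics/g.png

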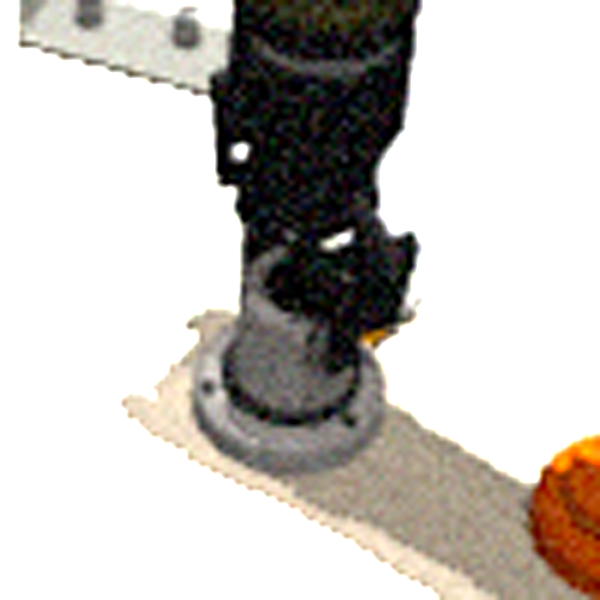

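The cell (about (349,190)) is down in the dock, gripped at the collar, and the stopper is in the neck (about (349,183)). The job is ready to hand in.

```bash
python3 -c "
from cell import robot
print(robot.close_job())"
```

```text
the job is handed in; nothing more can be done
None
```

I handed the job in at about 18.5 s of the 51 s allowed: the stopper is seated and released, and the cell was turned about 45° clockwise and pushed down about 11.8 mm until it stopped, still gripped at the collar and held with about 24 N; no verdict was shown.

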